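Unclamp the sample bolt, draw it out and hold it level for inspection

ROBOT

A 7-joint arm with a two-finger parallel gripper is mounted at the origin on the work surface. World frame = base frame: x ahead of the robot, y to its left, z up, the work surface at z = 0. Lengths are in m, angles in rad, forces in N, time in s.
With the tool pointing down it reaches from about 0.4 to 0.925 m from the base axis. Payload 5.6 kg.
Tool frame: the origin (TCP) lies midway between the tips of the shut fingers; the grasp point (between the pads) lies env.pinch_z behind it (env.pinch_z is the distance from the TCP to the grasp point, in m); z points along the fingers, y is the direction in which the jaws open and shut (so a half turn about z gives the same grasp; the last joint's range is limited). The gripper opens to 85 mm and grips with 20 to 120 N. Pads are 22 mm wide; open, the fingers measure 114 mm over their backs; the gripper's body (76 mm by 85 mm) begins 54 mm behind the grasp point. The pads swing forward as they close: fully open they stand 13 mm farther back than shut.
Start: joints at [1.191, 0.468, -0.012, 1.603, 0.006, 1.071, -0.056], TCP at [0.215, -0.614, 0.231] pointing down, gripper open.
Joint ranges: [-2.53, 2.53], [-0.31, 2.02], [-1.57, 1.55], [0.28, 2.44], [-1.29, 4.43], [0.15, 1.84], [-2.92, 2.92]. Speed limits (rad/s): [2.57, 2.57, 3.14, 3.14, 3.14, 3.14, 3.14].

INTERFACE

Orientations are given as a unit quaternion [w, x, y, z].
In Python, from workcell import readout, cams, env gives the robot as it stands.
- The arm moves only by the shell command python3 -m inch 'ROWS' [OPENING] [FORCE]. ROWS is text: rows parted by semicolons, each of 6 numbers parted by spaces: the shift along the world's x, y, z in mm, then the turn, a rotation vector about the world's x, y, z in rad. A call has 1 to 12 rows; each row shifts and turns the commanded pose from where the row before left it; what a row does not reach is not made up. A row lasts 1/8 s, in which the tool goes at most 62.5 mm and 10.7 degrees, less where a joint would pass 70% of its speed; a pose out of reach is approached as far as the arm can. A call with a gripper value outside its range is refused whole. OPENING is the opening, from 0 (shut) to 1 (fully open), set as the call begins (- or left out, the last holds). The fingers move at their own pace and stop on an object; FORCE is the grip in N (left out, the last holds). Time passes only in rows, so rows that do not move let the fingers close. It gives the time, the measured TCP pose, the force and the opening at its end, in the units of the state.
- readout.observe(): the state, without advancing time (a new reading comes with each control period).
- cams.read_camera(name): name is "scene" or "top"; returns the picture (400x640x3 uint8, red, green, blue); there is no depth.
- cams.camera_params(name): a dict with "camera_matrix" (3x3 intrinsics, pixels), "k1" (the pictures are not rectified: a ray, as slopes to the right and down, at radius r is drawn at 1 + k1 r^2 times it, then the intrinsics apply), "xyz" and "orientation" of the camera in the world. Camera axes: x right, y down, z forward; pixel columns grow to the right and rows downward; lengths in m; the calibration is good to about 2 mm. A picture is of the moment at which its call begins. camera_params takes no time and is no camera call.
- env.hand_in(): hands the job in, once; it reports no verdict.
The state is a dict: "clock": time; "joint_pos": joint angles; "joint_vel": joint speeds; "joint_torque": joint torques, N m; "ee_pos": TCP position; "orientation": TCP orientation; "contact_force": force on the tool from outside, world axes, zero at the start; "moment": the same for the moment, N m; "gripper_width": finger opening in m.
Only numpy, scipy, OpenCV 4.12 (cv2) and the standard library are available. Lean on these libraries where they do the work, as an engineer would, in place of code of your own. Each camera call takes 0.05 s, during which the arm holds its last target. There are 200 camera calls.

TASK

First throw the red-gripped toggle clamp over to the left, well open, so that its arm is off the head of the sample bolt. Then draw the bolt out of the sloping bore of the steel fixture, turn it until it lies level and hold it up, clear of the fixture and at least 20 cm above the counter, for a look at its thread; finish while still holding it still there. Leave the clamp open, and leave the two bronze bushings, the grey cup and the chrome gauge pin where they are.

Things in the scene. Friction and masses are not known exactly. Their poses are not given: they have to be found in the camera images.
- fixture: steel inspection fixture, fixed to the counter, all below 210 mm. Origin on the counter. Base plate 190 (x) by 200 (y) by 12 mm, centred at (0, 35 mm). A 60 x 70 x 50 mm block slopes at 45 degrees: its face looks along n = (-0.707, 0, 0.707) in this frame, up and back towards the robot. The clamp stands on a grey 30 mm post on the +y (left) side at (-45, 90 mm), 145 mm high.
- bore_mouth (a point): mouth of the bolt's bore, centre of the sloping face, at (20, 0, 75 mm) in the fixture's frame. The bore is 17.6 mm wide, 40 mm deep along -n; the bolt is loose in it. Same axes as the fixture.
- bolt_mid (a point): half-way point of the steel sample bolt, on its axis; own z runs to the head. Shank 16 mm thick, 110 mm long, then head 27 mm wide, 10 mm thick; ends 60 mm either side. About 0.2 kg, balanced within 6 mm of here. Seated it leans 45-48 degrees, along n, with this point 20 mm out of the mouth and 70 mm of shank bare; room to straddle it along fixture y, pointing down, 32 mm from the mouth.
- bolt: the same bolt, origin at the centre of its foot (60 mm below bolt_mid along the bolt); z runs to the head
- clamp_pivot (a point): the clamp's hinge, fixed at (-45, 90, 140 mm) in the fixture's frame; the hinge axis runs along the fixture's (0.707, 0, 0.707), square to n and to the fixture's y
- toggle (a joint): clamp angle, rad. 0 closed: a 90 mm steel arm runs from the pivot along fixture -y, its rubber pad on the bolt head; the red grip stands along n. Grows as the grip is thrown towards fixture +y: at q the grip points along n cos q + y sin q, the arm along n sin q - y cos q. Stop at 2.0; beyond 1.4 is well open. It stays where left; about 5 N at the grip moves it.
- red_grip (a point): centre of the red cylindrical grip, 22 mm diameter, 62 mm long, 63 mm from the pivot; it moves with the clamp; its own z runs out along the grip
- bushing_a: bronze bushing, 34 mm diameter, 28 mm high, standing on the counter just beyond (+x of) the fixture; origin at its underside
- bushing_b: second such bushing, standing on the counter left (+y) of the fixture; origin at its underside
- cup: grey plastic parts cup, 70 mm wide, 70 mm high, standing right (-y) of the fixture; origin at its underside
- gauge_pin: chrome gauge pin, 12 mm diameter, 110 mm long, lying in a black-based spring clip (30 mm high) right of the cup; origin at its underside, mid-length
There are look-alikes about, which are no part of the job. Leave any green or purple look-alike of the bolt alone.

How it is judged:
By the outcome, as a careful person would: the job done as asked, in the order asked, and still so for the second after the job is handed in, while the arm keeps its last pose, push and grip.
It also fails if it takes over 48 s, if anything falls off the work surface, if the arm or the gripper's body presses on something with over 40 N, if the wrist force passes 120 N, or if a joint passes its speed limit or range.

## Working session

There is one attempt and no reset: what is moved stays moved. The work goes in short steps, Python scripts to look and compute and a shell command to move; the robot and the scene stay as the last step left them, time stands still between calls to the robot, and variables do not carry over. Pictures are saved under pics/ and viewed, about 8 in all and at most 12, crops included, and the job is handed in when it is done.

```bash
ls; mkdir -p pics; python3 - <<'E'
from workcell import readout,cams,env
import cv2
s=readout.observe();print(s['clock'],s['ee_pos'],s['orientation'],s['gripper_width'],env.pinch_z)
for n in('scene','top'):
    print(n,cams.camera_params(n)); cv2.imwrite(f'pics/{n}0.png',cams.read_camera(n)[:,:,::-1])
E
```

```text
pics
0.0 [ 0.21452324 -0.61295227  0.2303023 ] [-9.06318284e-04  9.85861400e-01  1.67560198e-01 -2.42983247e-04] 0.08548897424675676 0.0187
scene {'camera_matrix': array([[443.35040507,   0.        , 313.87656898],
       [  0.        , 443.35040507, 199.78854802],
       [  0.        ,   0.        ,   1.        ]]), 'k1': -0.041516871671071244, 'xyz': array([ 1.30970468, -0.25560752,  0.66617847]), 'orientation': array([-0.37625409,  0.72366038,  0.51856206, -0.25659677])}
top {'camera_matrix': array([[466.88224324,   0.        , 315.05674423],
       [  0.        , 466.88224324, 197.96211343],
       [  0.        ,   0.        ,   1.        ]]), 'k1': -0.11284367461280934, 'xyz': array([ 0.46371476, -0.01615979,  1.06029653]), 'orientation': array([-0.06100533,  0.70672531, -0.70255836,  0.05682811])}
```

View pics/scene0.png

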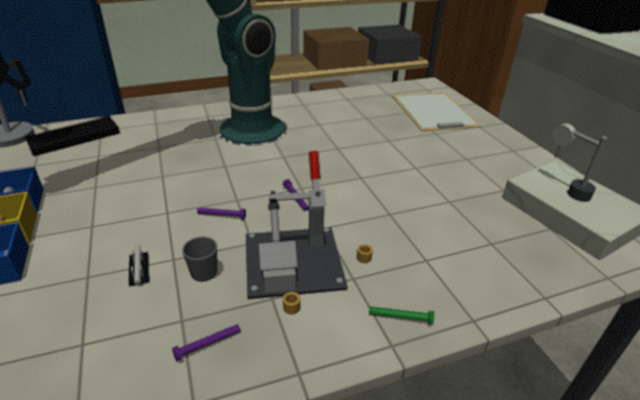

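View pics/top0.png

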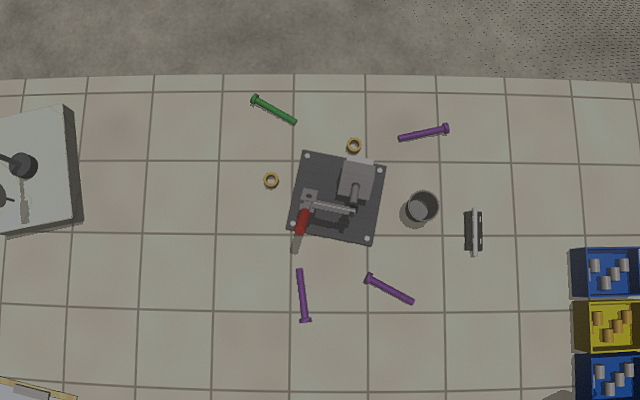

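Scene view: the fixture is at about (295,262), the red grip at (314,165) and the bolt head at (273,200). Top view: the plate's corners are near (305,152), (384,165), (372,244) and (288,229), and the grip is at (302,222). I'll enlarge both.

```bash
python3 - <<'E'
import cv2
a=cv2.imread('pics/scene0.png')[140:310,230:380];b=cv2.imread('pics/top0.png')[135:255,260:400]
cv2.imwrite('pics/c1.png',cv2.resize(a,None,fx=3.5,fy=3.5,interpolation=2));cv2.imwrite('pics/c2.png',cv2.resize(b,None,fx=5,fy=5,interpolation=2))
E
```

```text
(no output)
```

View pics/c1.png

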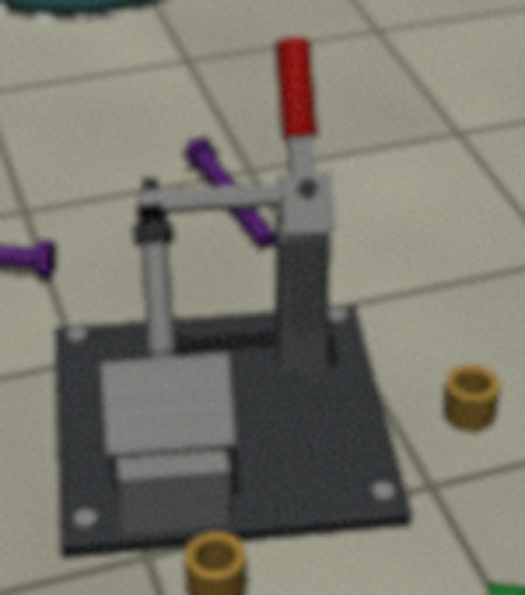

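View pics/c2.png

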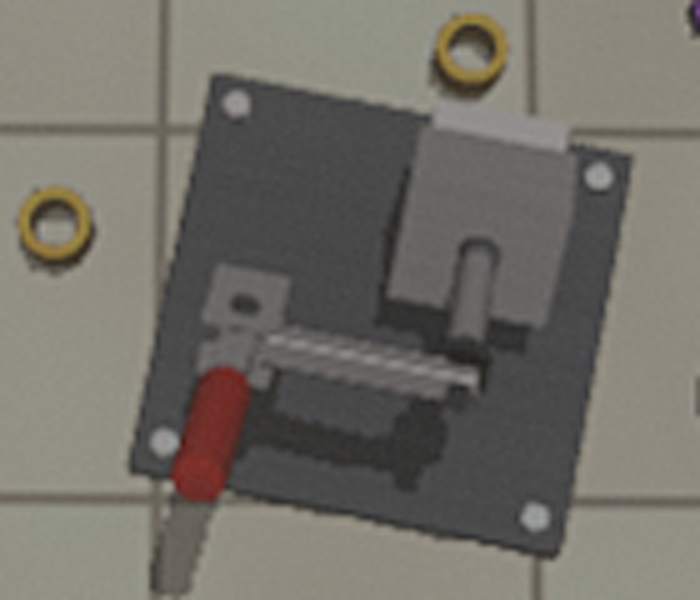

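Crop 1: plate top corners at (408,512), (63,543), (57,328) and (355,307); grip from (293,42) to (300,135); bolt shank up to the head at about (152,238). Crop 2: corners at (213,75), (633,155), (558,557) and (130,472); grip from (225,372) to (197,485); bolt from (478,250) to (467,340). I'll fit the fixture pose and triangulate the rest.

```bash
cat > h.py <<'E'
import numpy as np
from scipy.spatial.transform import Rotation as R
from scipy.optimize import least_squares
from workcell import readout,cams,env
P={n:cams.camera_params(n) for n in('scene','top')}
def proj(n,X):
    p=P[n];w,x,y,z=p['orientation'];c=R.from_quat([x,y,z,w]).inv().apply(np.atleast_2d(X)-p['xyz'])
    s=c[:,:2]/c[:,2:];s=s*(1+p['k1']*(s**2).sum(1,keepdims=True));K=p['camera_matrix']
    return s*[K[0,0],K[1,1]]+K[:2,2]
def tri(a,b):  # a scene px, b top px
    f=lambda X:np.r_[proj('scene',X)[0]-a,proj('top',X)[0]-b]
    r=least_squares(f,[.5,0,.1]);return r.x,np.abs(r.fun).max()
def fx(v,X):
    return R.from_euler('z',v[2]).apply(np.atleast_2d(X))+[v[0],v[1],0]
c1=lambda u:(np.array(u)+.5)/3.5-.5+[230,140]
c2=lambda u:(np.array(u)+.5)/5-.5+[260,135]
def q2r(q): return R.from_quat([q[1],q[2],q[3],q[0]])
E
cat > m.py <<'E'
from h import *
np.set_printoptions(precision=4,suppress=True)
C=np.array([[95,135,12],[95,-65,12],[-95,-65,12],[-95,135,12]])/1e3
A=c1([(408,512),(63,543),(57,328),(355,307)]);B=c2([(213,75),(633,155),(558,557),(130,472)])
f=lambda v:np.r_[(proj('scene',fx(v,C))-A).ravel(),(proj('top',fx(v,C))-B).ravel()]
r=least_squares(f,[.5,0,0]);v=r.x;print('fixture',v,'res',np.abs(r.fun).max(),r.fun.round(1))
n=np.array([-.7071,0,.7071]);piv=np.array([-.045,.09,.14])
names=dict(mouth=[.02,0,.075],mid=np.array([.02,0,.075])+.02*n,head_under=np.array([.02,0,.075])+.07*n,grip=piv+.063*n,pivot=piv)
for k,X in names.items():print(k,fx(v,X)[0],proj('scene',fx(v,X))[0],proj('top',fx(v,X))[0])
for k,a,b in [('griplo',(300,135),(225,378)),('griphi',(293,42),(197,483)),('headunder',(153,240),(467,338)),]:
    X,e=tri(c1(a),c2(b));print(k,X,e,'fixt',R.from_euler('z',-v[2]).apply(X-[v[0],v[1],0]))
for k,a,b in [('busha',(292,303),(354,146)),('bushb',(365,253.),(271,180)),('cup',(201,260),(422,207))]:
    print(k,tri(np.array(a),np.array(b)))
E
python3 m.py
```

```text
fixture [ 0.6365 -0.0915 -0.1954] res 1.3127648105745777 [ 1.3  0.1 -1.3  0.6 -1.3 -0.7  0.  -1.3 -0.5 -0.8  0.2 -0.1  0.4  0.4
 -1.2 -0.3]
mouth [ 0.6561 -0.0954  0.075 ] [275.9763 242.8002] [354.9541 186.0283]
mid [ 0.6422 -0.0927  0.0891] [275.2418 232.8714] [354.2378 191.1808]
head_under [ 0.6076 -0.0858  0.1245] [273.4338 208.3306] [352.3338 204.8384]
grip [0.5661 0.0141 0.1845] [313.7376 165.0567] [301.8493 221.4322]
pivot [0.6098 0.0055 0.14  ] [316.3767 194.7787] [307.1625 202.2935]
griplo [0.59   0.0097 0.1675] 0.004809621084348237 fixt [-0.0653  0.0902  0.1675]
griphi [0.5459 0.0191 0.2046] 0.39719170733400233 fixt [-0.1104  0.0909  0.2046]
headunder [ 0.6123 -0.087   0.1285] 0.05261369978791208 fixt [-0.0246 -0.0002  0.1285]
busha (array([ 0.7635, -0.097 ,  0.0131]), np.float64(0.8986430874089137))
bushb (array([0.6814, 0.0931, 0.0152]), np.float64(0.6076281970515538))
cup (array([ 0.6173, -0.2456,  0.037 ]), np.float64(0.9473888376094237))
```

```bash
cat >> m.py <<'E'
print('---')
y=np.array([0,1.,0]);s=readout.observe();r0=q2r(s['orientation']).as_matrix();print('tool x yaw',np.arctan2(r0[1,0],r0[0,0]))
prev=s['ee_pos']
def go(k,X):
    global prev
    W=fx(v,X)[0];print(k,W.round(4),'d',((W-prev)*1e3).round(0));prev=W
go('above',[-.095,.035,.27]);go('down',[-.095,.035,.174])
for q in np.arange(0,1.86,.23):
    u=n*np.cos(q)+y*np.sin(q);t=y*np.cos(q)-n*np.sin(q);d=.011+.011*.707*np.sin(q)+.0145*np.cos(q)
    go('q%.2f'%q,piv+.073*u-d*t-np.array([0,0,.012])*np.cos(q))
g=np.array([.02,0,.075])+.032*n
go('bolt tcp hi',g+[0,0,.12]);go('bolt tcp',g-[0,0,env.pinch_z])
print('n world',R.from_euler('z',v[2]).apply(n),'y world',R.from_euler('z',v[2]).apply(y))
E
python3 m.py | sed -n '/---/,$p'
```

```text
---
tool x yaw 0.3367341071713628
above [ 0.5501 -0.0388  0.27  ] d [336. 574.  40.]
down [ 0.5501 -0.0388  0.174 ] d [  0.   0. -96.]
q0.00 [ 0.5542 -0.0095  0.1796] d [ 4. 29.  6.]
q0.23 [0.5544 0.0067 0.1829] d [ 0. 16.  3.]
q0.46 [0.5575 0.0238 0.1841] d [ 3. 17.  1.]
q0.69 [0.5638 0.0406 0.1828] d [ 6. 17. -1.]
q0.92 [0.573  0.0559 0.1786] d [ 9. 15. -4.]
q1.15 [0.585  0.0683 0.1717] d [12. 12. -7.]
q1.38 [0.5988 0.0766 0.1624] d [14.  8. -9.]
q1.61 [0.6135 0.0799 0.1513] d [ 15.   3. -11.]
q1.84 [0.6279 0.0776 0.1394] d [ 14.  -2. -12.]
bolt tcp hi [ 0.6339 -0.091   0.2176] d [   6. -169.   78.]
bolt tcp [ 0.6339 -0.091   0.0789] d [   0.    0. -139.]
n world [-0.6936  0.1373  0.7071] y world [0.1942 0.981  0.    ]
```

```bash
python3 -m inch '0 0 40 0 0 -0.0445;28 48 0 0 0 -0.0445;28 48 0 0 0 -0.0445;28 48 0 0 0 -0.0445;28 48 0 0 0 -0.0445;28 48 0 0 0 -0.0445;28 48 0 0 0 -0.0445;28 48 0 0 0 -0.0445;28 48 0 0 0 -0.0445;28 48 0 0 0 -0.0445;28 48 0 0 0 -0.0445;28 48 0 0 0 -0.0445' 0 60; python3 -m inch '28 46 0 0 0 0;0 0 0 0 0 0;0 0 0 0 0 0'
```

```text
clock: 1.6
ee_pos: [0.5232, -0.084, 0.2711]
orientation: [0.0, 0.995, -0.099, -0.0]
contact_force: [0.9, -1.1, 0.3]
gripper_width: 0.0002
clock: 1.98
ee_pos: [0.5502, -0.0401, 0.2707]
orientation: [0.0, 0.995, -0.099, -0.001]
contact_force: [-0.9, -0.4, 0.1]
gripper_width: 0.0001
```

Yaw is -0.198 and the tool is on target. Next I go down and push the grip.

```bash
python3 -m inch '0 0 -32 0 0 0;0 0 -32 0 0 0;0 0 -32 0 0 0;0 0 0 0 0 0'; python3 -m inch '4 29 6 0 0 0;0 16 3 0 0 0;3 17 1 0 0 0;0 0 0 0 0 0'
```

```text
clock: 2.48
ee_pos: [0.5484, -0.0415, 0.1732]
orientation: [0.0, 0.995, -0.1, -0.003]
contact_force: [0.7, -1.3, -0.4]
gripper_width: 0.0001
clock: 2.98
ee_pos: [0.5582, 0.0228, 0.1864]
orientation: [-0.0, 0.995, -0.098, 0.001]
contact_force: [-0.4, -0.8, 0.2]
gripper_width: 0.0001
```

```bash
python3 -m inch '6 17 -1 0 0 0;9 15 -4 0 0 0'; python3 -m inch '12 12 -7 0 0 0;14 8 -9 0 0 0;15 3 -11 0 0 0;14 -2 -12 0 0 0;0 0 0 0 0 0'; python3 - <<'E'
from h import *
import cv2
a=cams.read_camera('scene')[110:310,220:400,::-1];b=cams.read_camera('top')[135:255,240:400,::-1]
a=cv2.resize(a,None,fx=2.2,fy=2.2,interpolation=2);b=cv2.resize(b,None,fx=2.5,fy=2.5,interpolation=2);a=a[:440]
im=np.zeros((440,800,3),np.uint8);im[:a.shape[0],:a.shape[1]]=a;im[:b.shape[0],400:800]=b[:,:400]
cv2.imwrite('pics/s1.png',im)
E
```

```text
clock: 3.22
ee_pos: [0.5723, 0.0521, 0.1806]
orientation: [0.002, 0.995, -0.1, -0.001]
contact_force: [-1.7, -5.2, 1.2]
gripper_width: -0.0001
clock: 3.85
ee_pos: [0.629, 0.0757, 0.14]
orientation: [-0.001, 0.995, -0.099, 0.0]
contact_force: [0.1, -0.1, 0.2]
gripper_width: 0.0003
```

View pics/s1.png

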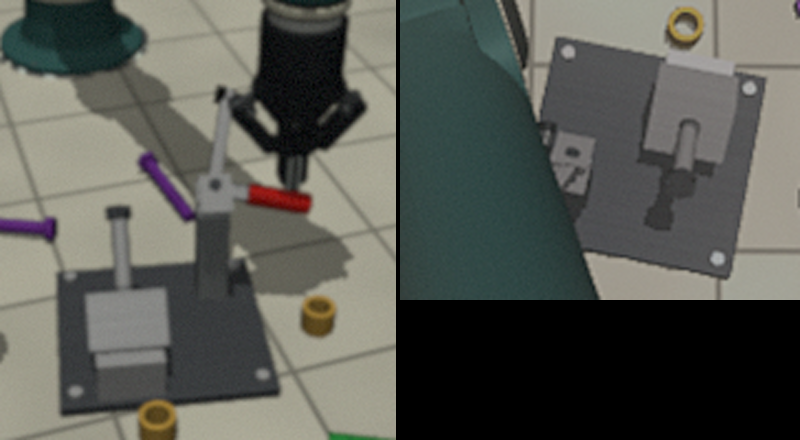

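The clamp is well open: the grip points left and slightly down in the picture, at (280,198), and the arm stands up from (215,185) to (225,95), off the bolt head. The bolt head is at crop (118,212) in scene and (678,183) in top.

```bash
python3 - <<'E'
from h import *
np.set_printoptions(precision=4,suppress=True)
v=np.array([0.6365,-0.0915,-0.1954])
a=np.array([118.5,213])/2.2+[220,110];b=np.array([278,183])/2.5+[240,135]
X,e=tri(a,b);F=R.from_euler('z',-v[2]).apply(X-[v[0],v[1],0]);print(X,e,F,'from mouth',F-[.02,0,.075])
for L in(45,48,42):
    for k in 'ab':
        d=np.array([-np.sin(np.radians(L)),0,np.cos(np.radians(L))]);W=fx(v,np.array([.02,0,.075])+.075*d);print(L,proj('scene',W),proj('top',W),a,b);break
E
python3 -m inch '3 14 30 0 0 0;3 14 40 0 0 0;0 0 50 0 0 0'
```

```text
[ 0.6009 -0.0834  0.123 ] 0.09943662852134594 [-0.0365  0.0011  0.123 ] from mouth [-0.0565  0.0011  0.048 ]
45 [[273.2703 205.8974]] [[352.119  206.2662]] [273.8636 206.8182] [351.2 208.2]
48 [[273.2293 206.2329]] [[351.766  207.7689]] [273.8636 206.8182] [351.2 208.2]
42 [[273.319  205.6592]] [[352.4819 204.6968]] [273.8636 206.8182] [351.2 208.2]
clock: 4.32
ee_pos: [0.6327, 0.1048, 0.2618]
orientation: [-0.0, 0.995, -0.097, -0.001]
contact_force: [1.0, -0.3, 0.6]
gripper_width: 0.0001
```

```bash
python3 -m inch '0 -50 0 0 0 0;0 -50 0 0 0 0;0 -50 0 0 0 0;0 -45 0 0 0 0;0 0 -30 0 0 0;0 0 -30 0 0 0;0 0 0 0 0 0;0 0 0 0 0 0' 0.6 60
```

```text
clock: 5.32
ee_pos: [0.6343, -0.0914, 0.2026]
orientation: [0.0, 0.995, -0.098, 0.001]
contact_force: [0.5, 1.1, 0.6]
gripper_width: 0.0512
```

```bash
python3 -m inch '-1 1 -40 0 0 0;0 0 -40 0 0 0;0 0 -30 0 0 0;0 0 -15 0 0 0;0 0 0 0 0 0'; python3 -m inch '0 0 0 0 0 0;0 0 0 0 0 0;0 0 0 0 0 0;0 0 0 0 0 0;0 0 0 0 0 0;0 0 0 0 0 0' 0 80
```

```text
clock: 5.95
ee_pos: [0.633, -0.0904, 0.0766]
orientation: [0.0, 0.995, -0.098, -0.0]
contact_force: [-0.1, -1.0, 0.5]
gripper_width: 0.0513
clock: 6.7
ee_pos: [0.6337, -0.0909, 0.0779]
orientation: [0.0, 0.995, -0.099, 0.001]
contact_force: [-1.0, 0.1, 6.8]
gripper_width: 0.0137
```

```bash
python3 - <<'E'
from h import *
import cv2
a=cams.read_camera('scene')[140:310,220:380,::-1]
cv2.imwrite('pics/s2.png',cv2.resize(a,None,fx=3,fy=3,interpolation=2))
E
```

```text
(no output)
```

View pics/s2.png

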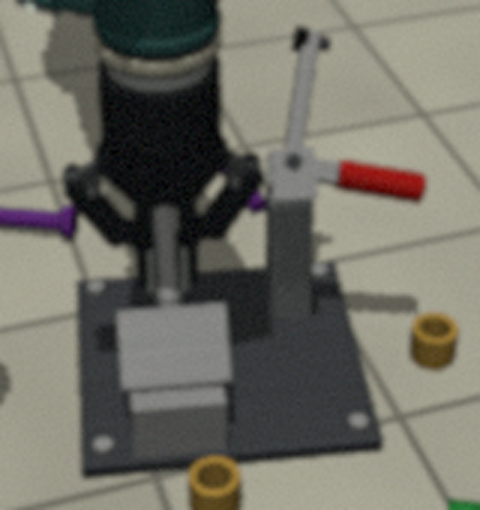

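Gripped: the bolt is between the fingers at (167,250) and the clamp is still open, with its grip at (382,180). The width of 13.7 mm and the 6.8 N upward force suggest a grip slightly above the bolt's axis, so I'll re-grip a little lower.

```bash
python3 -m inch '0 0 0 0 0 0;0 0 0 0 0 0;0 0 -5 0 0 0;0 0 0 0 0 0' 0.5 80; python3 -m inch '0 0 0 0 0 0;0 0 0 0 0 0;0 0 0 0 0 0;0 0 0 0 0 0;0 0 0 0 0 0;0 0 0 0 0 0' 0 80
```

```text
clock: 7.25
ee_pos: [0.6322, -0.0905, 0.0705]
orientation: [-0.0, 0.995, -0.098, -0.001]
contact_force: [0.6, -0.7, 0.2]
gripper_width: 0.0426
clock: 8.0
ee_pos: [0.6328, -0.0907, 0.0714]
orientation: [0.0, 0.995, -0.099, 0.0]
contact_force: [-0.4, -1.3, 1.0]
gripper_width: 0.0138
```

```bash
python3 -m inch '-5 1 5 0 0 0;-10.7 2.1 10.3 0 0 0;-10.7 2.1 10.3 0 0 0;0 0 0 0 0 0' 0 100; 
```

```text
clock: 8.5
ee_pos: [0.6057, -0.0848, 0.0981]
orientation: [-0.0, 0.995, -0.098, 0.0]
contact_force: [-0.5, -0.2, -1.9]
gripper_width: 0.0136
```

```bash
python3 -m inch '-10.7 2.1 10.3 0 0 0;-10.7 2.1 10.3 0 0 0;-10.7 2.1 10.3 0 0 0;-10 0 30 0 0 0;-10 -5 40 0 0 0;-10 -5 40 0 0 0;-5 -5 40 0 0 0;0 -5 40 0 0 0;0 0 0 0 0 0'; python3 -m inch '0 0 6 -.026 -.132 0;0 0 6 -.026 -.132 0;0 0 6 -.026 -.132 0;0 0 6 -.026 -.132 0;0 0 6 -.026 -.132 0;0 0 6 -.026 -.132 0;0 0 0 0 0 0;0 0 0 0 0 0'; python3 - <<'E'
from h import *
import cv2
a=cams.read_camera('scene')[:,:,::-1];b=cams.read_camera('top')[:,:,::-1]
cv2.imwrite('pics/sc3.png',a);cv2.imwrite('pics/tp3.png',b)
im=np.hstack([cv2.resize(a[30:330,180:400],None,fx=1.8,fy=1.8,interpolation=2),cv2.resize(b[100:400,230:430],None,fx=1.8,fy=1.8,interpolation=2)])
cv2.imwrite('pics/s3.png',im)
E
```

```text
clock: 9.62
ee_pos: [0.5404, -0.0994, 0.3218]
orientation: [0.001, 0.995, -0.099, 0.004]
contact_force: [0.6, -0.3, -2.2]
gripper_width: 0.0141
clock: 10.62
ee_pos: [0.5395, -0.0991, 0.3538]
orientation: [0.038, 0.916, -0.091, 0.39]
contact_force: [0.5, 0.1, -2.2]
gripper_width: 0.0139
```

View pics/s3.png

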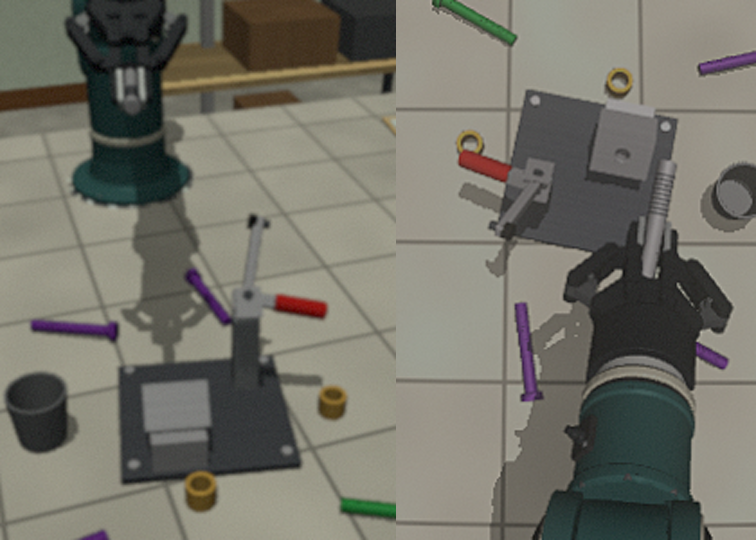

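The bolt is held up with its threaded foot pointing forward (crop scene (129,105), top (668,162)), the bore is empty, and the clamp is open with its grip at (300,306). I'll zoom in to check that the bolt is level.

```bash
python3 - <<'E'
from h import *
import cv2
np.set_printoptions(precision=3,suppress=True)
a=cv2.imread('pics/sc3.png');b=cv2.imread('pics/tp3.png')
im=np.hstack([cv2.resize(a[50:110,220:285],None,fx=6,fy=6,interpolation=2),cv2.resize(b[180:240,340:405],None,fx=6,fy=6,interpolation=2)])
cv2.imwrite('pics/s4.png',im)
s=readout.observe();M=q2r(s['orientation']).as_matrix();G=s['ee_pos']-env.pinch_z*M[:,2];yw=M[:,1]
h=np.cross([0,0,1],yw);h=h/np.linalg.norm(h);h=h*np.sign(h[0]);print(G,h)
for t in(-12,-8,-4,0,4,8,12):
    d=h*np.cos(np.radians(t))+np.array([0,0,np.sin(np.radians(t))])
    sc=(proj('scene',[G+.02*d,G+.072*d])-[220,50])*6+2.5;tp=(proj('top',[G-.02*d,G+.072*d])-[340,180])*6+2.5+[390,0]
    print(t,sc.ravel(),tp.ravel())
E
```

```text
[ 0.527 -0.096  0.367] [ 0.981 -0.195  0.   ]
-12 [197.224 214.954 204.282 316.102] [570.528 401.224 626.321  62.532]
-8 [196.976 210.902 203.368 301.249] [569.731 402.545 629.429  55.708]
-4 [196.715 206.679 202.402 285.624] [569.003 403.481 632.36   50.073]
0 [196.444 202.307 201.388 269.309] [568.348 404.029 635.098  45.677]
4 [196.163 197.807 200.333 252.394] [567.768 404.188 637.625  42.566]
8 [195.875 193.202 199.242 234.976] [567.266 403.96  639.927  40.783]
12 [195.58  188.517 198.121 217.157] [566.844 403.35  641.987  40.365]
```

View pics/s4.png

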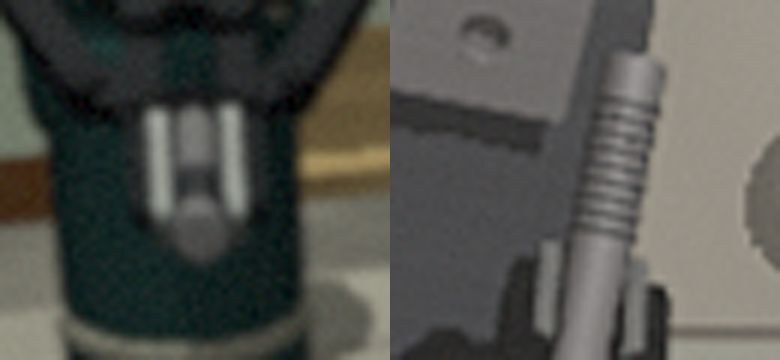

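```bash
python3 - <<'E'
from h import *
np.set_printoptions(precision=4,suppress=True)
s=readout.observe();M=q2r(s['orientation']).as_matrix();G=s['ee_pos']-env.pinch_z*M[:,2]
F,e=tri((np.array([201,231])-2.5)/6+[220,50],(np.array([636-390,57])-2.5)/6+[340,180])
print('foot',F,e,'rel G',F-G,'len',np.linalg.norm(F-G),'tilt',np.degrees(np.arcsin((F-G)[2]/np.linalg.norm(F-G))))
print('tcp px scene crop',(proj('scene',s['ee_pos'])-[220,50])*6+2.5,'top',(proj('top',s['ee_pos'])-[340,180])*6+2.5+[390,0])
for w in(-.0079,.0079):print('tip',(proj('scene',s['ee_pos']+w*1.3*M[:,1])-[220,50])*6+2.5)
E
```

```text
foot [ 0.5928 -0.1092  0.3767] 0.1333731309701136 rel G [ 0.0659 -0.0128  0.0096] len 0.06784220690315827 tilt 8.102763506642317
tcp px scene crop [[198.4934 235.0103]] top [[586.9881 277.4356]]
tip [[232.1535 233.6561]]
tip [[164.7426 236.3773]]
```

The crop shows the foot at (201,231) in scene and (636,57) in top. The bolt is seen nearly end-on, so the level estimate is poor, somewhere between about 2° foot-down and 8° foot-up. I'll swing the tool about the vertical so the scene camera sees the bolt from the side.

```bash
python3 -m inch '0 0 0 0 0 .15;0 0 0 0 0 .15;0 0 0 0 0 .15;0 0 0 0 0 .15;0 0 0 0 0 .15;0 0 0 0 0 .15;0 0 0 0 0 .15;0 0 0 0 0 0;0 0 0 0 0 0;0 0 0 0 0 0'; python3 - <<'E'
from h import *
import cv2
a=cams.read_camera('scene')[:,:,::-1];b=cams.read_camera('top')[:,:,::-1]
cv2.imwrite('pics/sc5.png',a);cv2.imwrite('pics/tp5.png',b)
s=readout.observe();print(s['joint_pos'])
c=(proj('scene',s['ee_pos'])[0]).astype(int);d=proj('top',s['ee_pos'])[0].astype(int);print(c,d)
f=lambda i,c:cv2.resize(i[max(c[1]-40,0):c[1]+40,c[0]-45:c[0]+45],(450,400),interpolation=2)[:, :400]
im=np.hstack([f(a,c),f(b,d)]);print(im.shape);cv2.imwrite('pics/s5.png',im)
E
```

```text
clock: 11.98
ee_pos: [0.5336, -0.103, 0.3515]
orientation: [-0.099, 0.891, 0.251, 0.366]
contact_force: [-0.5, 1.0, -2.3]
gripper_width: 0.0136
[-0.41104257 -0.05176073  0.8891033   2.16332833 -0.92628221  0.78974279
  0.0688547 ]
[249  89] [375 230]
(400, 800, 3)
```

View pics/s5.png

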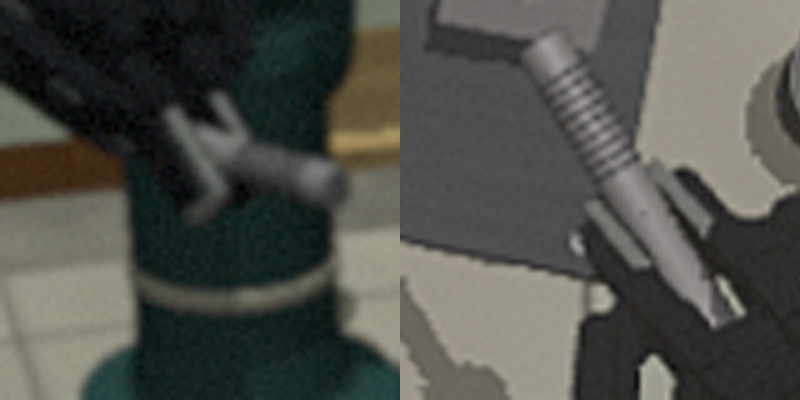

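```bash
cat > lv.py <<'E'
from h import *
np.set_printoptions(precision=4,suppress=True)
s=readout.observe();M=q2r(s['orientation']).as_matrix();G=s['ee_pos']-env.pinch_z*M[:,2];yw=M[:,1]
h=np.cross([0,0,1],yw);h/=np.linalg.norm(h);h*=np.sign(h@M[:,2])
def line(sf,s2,tf,t2):
    g=lambda p:(np.array(p)-2)/5
    so=np.array([204,49]);to=np.array([330,190]);sf,s2=g(sf)+so,g(s2)+so;tf,t2=g(tf)+to-[80,0],g(t2)+to-[80,0]
    def f(p):
        F=p[:3];B=lambda l:F-l*np.array([np.cos(p[3])*np.cos(p[4]),np.sin(p[3])*np.cos(p[4]),np.sin(p[4])])
        cr=lambda n,a,b:(lambda P:((P-a)[0]*(b-a)[1]-(P-a)[1]*(b-a)[0])/np.linalg.norm(b-a))(proj(n,B(.05))[0])
        return np.r_[proj('scene',F)[0]-sf,proj('top',F)[0]-tf,cr('scene',sf,s2),cr('top',tf,t2)]
    r=least_squares(f,[*(G+.07*h),np.arctan2(h[1],h[0]),0]);return r.x,r.fun
p,e=line((332,186),(240,157),(545,48),(673,237))
print('foot',p[:3],'az',p[3],'tool az',np.arctan2(h[1],h[0]),'tilt deg',np.degrees(p[4]),e.round(2))
for d in(-5,5):print(d,np.degrees(line((332,186),(240,157+d),(545,48),(673,237))[0][4]),np.degrees(line((332,186),(240,157),(545,48),(673+d,237))[0][4]))
dz=p[:3]-G;print('rel G along h, z',dz@h,dz[2])
print('tilt if axis 6 mm palm side of G:',np.degrees(np.arcsin((p[:3]-(G-.006*M[:,2]))[2]/.072)))
E
python3 lv.py
```

```text
foot [ 0.5783 -0.0763  0.3716] az 0.5919321175993628 tool az 0.5455600770557938 tilt deg -0.3246683260818279 [-0.42 -0.   -0.35 -0.09  0.   -0.  ]
-5 -2.641272019368982 0.1877979856493894
5 2.0100402091151763 -0.8241220747714404
rel G along h, z 0.06525687238823534 0.006519772610418695
tilt if axis 6 mm palm side of G: 1.7888328782105378
```

Viewed obliquely, the bolt is level within about 2° (estimates -0.3° and +1.8°) with its foot at z = 0.37. I'll do a last check of the bystanders, the clamp and stillness, then hand in.

```bash
python3 -m inch '0 0 0 0 0 0;0 0 0 0 0 0;0 0 0 0 0 0;0 0 0 0 0 0'; python3 - <<'E'
from h import *
import cv2
a=cams.read_camera('scene')[:,:,::-1].astype(int);z=cv2.imread('pics/scene0.png').astype(int)
t=cams.read_camera('top')[:,:,::-1].astype(int);z2=cv2.imread('pics/top0.png').astype(int)
for k,i,j,(u,w) in [('busha',a,z,(292,303)),('bushb',a,z,(365,253)),('cup',a,z,(201,258)),('pin',a,z,(138,266)),('pin top',t,z2,(474,232)),('busha top',t,z2,(354,146))]:
    d=np.abs(i-j)[w-16:w+16,u-14:u+14].mean(2);print(k,d.mean().round(1),d.max().round(0))
b,g,r=a[...,0],a[...,1],a[...,2];m=(r>110)&(g<60)&(b<60);ys,xs=np.nonzero(m[120:260,280:400]);print('red grip scene',xs.mean()+280,ys.mean()+120)
v=np.array([0.6365,-0.0915,-0.1954]);n=np.array([-.7071,0,.7071])
for q in(1.4,1.6,1.8,2.0):print(q,proj('scene',fx(v,np.array([-.045,.09,.14])+.063*(n*np.cos(q)+np.array([0,1,0])*np.sin(q))))[0])
s=readout.observe();print(s['clock'],np.abs(s['joint_vel']).max(),s['ee_pos'],s['gripper_width'],s['contact_force'])
E
```

```text
clock: 12.58
ee_pos: [0.5339, -0.1038, 0.3516]
orientation: [-0.099, 0.891, 0.251, 0.366]
contact_force: [0.1, -0.2, -2.1]
gripper_width: 0.0138
busha 2.2 10.0
bushb 5.1 68.0
cup 2.7 12.0
pin 2.6 19.0
pin top 7.4 15.0
busha top 10.5 15.0
red grip scene 347.19463087248323 198.7986577181208
1.4 [345.42977381 187.75817007]
1.6 [346.43710437 193.64898197]
1.8 [346.25809462 199.60975276]
2.0 [344.89164766 205.4075618 ]
12.675 0.0015359016934568626 [ 0.5339019  -0.10382004  0.35157883] 0.013876906816751543 [-0.81975994 -0.11424486 -2.63043329]
```

```bash
python3 -c "
from workcell import env;print(env.hand_in())"
```

```text
the job is handed in; nothing more can be done
None
```

The job is handed in at about 12.7 s on the clock. I pushed the clamp open first. Then I gripped the bolt, drew it out along its axis, lifted it and turned it level, and was still holding it there at the end.

- **Clamp:** the last picture puts it at about 1.77 rad, past the 1.4 needed, with its arm off the bolt.
- **Bolt:** it is held still (fastest joint 0.0015 rad/s) at a height of about 0.37 m. The reading of about 2 N downward fits the bolt's weight.
- **Level:** the clearest view gave -0.3° and +1.8°. An earlier, nearly end-on view gave 8°, or about 4° once I allowed for where the bolt sits in the grip. I trust the later view, which is good to a few degrees.
- **Finger opening:** it reads 13.8 mm on the 16 mm shank. It read the same after I re-gripped about 6 mm lower, so I put it down to soft pads.
- **Things to leave alone:** the far bushing, cup and gauge pin match the first pictures. The left bushing's patch showed some changed pixels (up to 68 levels, 5 on average). I take these to be the grip's new shadow, as the bushing looked unmoved and the tool never went near it.
- **Turn for the last look:** the swing to view the bolt from the side reached only about 0.74 of the 1.05 rad I commanded.

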